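Readdress a spare dimmer pack

TASK

The dimmer pack with red tape is going out for repair: set the six address switches of the spare pack (green tape) to the same on-off pattern as the red-taped one. Then press the spare's yellow reset plunger right down to its stop, hold it there for about a second so that the pack reads the new address, and let it spring back up. Do not touch the red-taped pack, and leave the other things on the bench where they are.

Things in the scene. Friction and masses are not known exactly. Their poses are not given: they have to be found in the camera images.
- spare: dark dimmer pack, 165 (x) x 215 (y) x 72 mm high, lying panel up, too heavy to shift, GREEN tape along the panel's rear edge. Origin: centre of the underside; x from its front edge (robot's side, within 20 deg) to the taped edge, y left, z up. The pack to set. Red switch bank along the front of the grey panel, yellow plunger right of it, four flush outlets behind.
- faulty: dark dimmer pack, 165 (x) x 215 (y) x 72 mm high, lying panel up, too heavy to shift, RED tape along the panel's rear edge. Origin: centre of the underside; x from its front edge (robot's side, within 20 deg) to the taped edge, y left, z up. The pack to copy; same build and sizes as the spare, its bank centre likewise at x -38, y +20, z 78 mm.
- spare_bank (a point): centre of the top face of the spare's red switch bank (38 mm in x, 114 mm in y, top 6 mm above the panel, 78 above the bench); axes as the pack's. Six white toggle levers, 6 mm wide (y), 5 thick, stand in it 18 mm apart along y, pivots 3 mm below this face: switch 1 leftmost at y = +45 mm, 6 rightmost at -45 mm. A white stripe on the panel behind it marks the on side (+x).
- s_plunger_top (a point): centre of the top of the spare's yellow sprung plunger (moves with it): 18 mm across, when up 93 mm above the bench and 15 mm proud of its collar (29 mm across, 6 mm above the panel); in line with the switches, 50 mm to the right of switch 6
- s_plunger (a joint): spare's plunger: 0 up, 0.010 down against its stop (m), where it is still 5 mm proud of the collar; the spring takes 2 N at the top, 5 N at the stop, and returns it
- s1 (a joint): switch 1 of the spare: 0 off (leans 0.32 rad to the front, -x), 0.64 rad on (leans as far to +x, to the white stripe); its tip is then 14 mm above the bank and reaches 8 mm from the bank's centre line; falls over past upright, takes under 1 N
- s2 (a joint): switch 2 of the spare: 0 off (leans 0.32 rad to the front, -x), 0.64 rad on (leans as far to +x, to the white stripe); its tip is then 14 mm above the bank and reaches 8 mm from the bank's centre line; falls over past upright, takes under 1 N
- s3 (a joint): switch 3 of the spare: 0 off (leans 0.32 rad to the front, -x), 0.64 rad on (leans as far to +x, to the white stripe); its tip is then 14 mm above the bank and reaches 8 mm from the bank's centre line; falls over past upright, takes under 1 N
- s4 (a joint): switch 4 of the spare: 0 off (leans 0.32 rad to the front, -x), 0.64 rad on (leans as far to +x, to the white stripe); its tip is then 14 mm above the bank and reaches 8 mm from the bank's centre line; falls over past upright, takes under 1 N
- s5 (a joint): switch 5 of the spare: 0 off (leans 0.32 rad to the front, -x), 0.64 rad on (leans as far to +x, to the white stripe); its tip is then 14 mm above the bank and reaches 8 mm from the bank's centre line; falls over past upright, takes under 1 N
- s6 (a joint): switch 6 of the spare: 0 off (leans 0.32 rad to the front, -x), 0.64 rad on (leans as far to +x, to the white stripe); its tip is then 14 mm above the bank and reaches 8 mm from the bank's centre line; falls over past upright, takes under 1 N
- f1 (a joint): switch 1 of the faulty pack: 0 off (leans 0.32 rad to the front, -x), 0.64 rad on (leans as far to +x, to the white stripe); its tip is then 14 mm above the bank and reaches 8 mm from the bank's centre line; falls over past upright, takes under 1 N
- f2 (a joint): switch 2 of the faulty pack: 0 off (leans 0.32 rad to the front, -x), 0.64 rad on (leans as far to +x, to the white stripe); its tip is then 14 mm above the bank and reaches 8 mm from the bank's centre line; falls over past upright, takes under 1 N
- f3 (a joint): switch 3 of the faulty pack: 0 off (leans 0.32 rad to the front, -x), 0.64 rad on (leans as far to +x, to the white stripe); its tip is then 14 mm above the bank and reaches 8 mm from the bank's centre line; falls over past upright, takes under 1 N
- f4 (a joint): switch 4 of the faulty pack: 0 off (leans 0.32 rad to the front, -x), 0.64 rad on (leans as far to +x, to the white stripe); its tip is then 14 mm above the bank and reaches 8 mm from the bank's centre line; falls over past upright, takes under 1 N
- f5 (a joint): switch 5 of the faulty pack: 0 off (leans 0.32 rad to the front, -x), 0.64 rad on (leans as far to +x, to the white stripe); its tip is then 14 mm above the bank and reaches 8 mm from the bank's centre line; falls over past upright, takes under 1 N
- f6 (a joint): switch 6 of the faulty pack: 0 off (leans 0.32 rad to the front, -x), 0.64 rad on (leans as far to +x, to the white stripe); its tip is then 14 mm above the bank and reaches 8 mm from the bank's centre line; falls over past upright, takes under 1 N
- wrench: bystander: steel wrench lying flat; origin under its middle
- jaw_clamp: bystander: black jaw clamp, about 110 x 60 x 80 mm; origin under its middle
- gaffer_roll: bystander: black roll of tape lying flat, 124 mm across, 48 mm high; origin under its middle
- mug: bystander: blue mug, 80 mm across, 95 mm high; origin under its middle
- radio: bystander: black walkie-talkie lying on its back, 105 x 56 x 34 mm plus a stub aerial; origin under its middle
- spigot: bystander: steel stud standing on its flange, 38 mm across, 68 mm high; origin under its middle
- spring_clamp: bystander: steel spring clamp with orange tips, lying flat, 130 mm long; origin under its middle

How it is judged:
By the outcome, as a careful person would: the job done as asked, in the order asked, and still so for the second after the job is handed in, with the robot touching nothing.
It also fails if it takes over 64 s, if anything falls off the work surface, if the arm or the gripper's body presses on something with over 40 N, if the wrist force passes 120 N, or if a joint passes its speed limit or range.

ROBOT

A 6-joint arm with a two-finger parallel gripper is mounted at the origin on the work surface. World frame = base frame: x ahead of the robot, y to its left, z up, the work surface at z = 0. Lengths are in m, angles in rad, forces in N, time in s.
With the tool pointing down it reaches from about 0.35 to 0.775 m from the base axis. Payload 7.3 kg.
Tool frame: the origin (TCP) lies midway between the tips of the shut fingers; the grasp point (between the pads) lies grasp_offset behind it (grasp_offset is the distance from the TCP to the grasp point, in m); z points along the fingers, y is the line along which they close (so a half turn about z gives the same grasp; the last joint's range is limited). The gripper opens to 92 mm and grips with 3 to 60 N. Pads are 19 mm wide; open, the fingers measure 130 mm over their backs; the gripper's body (75 mm by 190 mm) begins 47 mm behind the grasp point.
Start: joints at [1.174, 0.342, 1.524, -0, 1.275, -0.146], TCP at [0.13, 0.509, 0.195] pointing down, gripper open.
Joint ranges: [-2.53, 2.53], [-0.77, 2.02], [0.04, 2.7], [-1, 4.14], [0.28, 2.66], [-3.11, 3.11]. Speed limits (rad/s): [2.57, 2.57, 3.14, 3.14, 3.14, 3.14].

INTERFACE

Orientations are given as [roll, pitch, yaw] about the fixed x, y, z axes, in that order (R = Rz(yaw) Ry(pitch) Rx(roll)).
In Python, from cell import * gives the robot as it stands.
- The arm moves only by the tool step_arm, never from a script. Its argument "plan" is a list of rows, each a list of 5 numbers: the closure, from -1 (fully open) to 1 (shut), then the shift along the tool's x, y, z in m, then the turn about the tool's z in rad. In form: [[hand, x, y, z, twist], ...]. A call has 1 to 20 rows; each row is the pose to reach, as a shift and turn from the pose commanded when the call began, along the tool's axes at that moment; what a row does not reach only later rows make up. A row lasts 1/8 s, in which the tool goes at most 62.5 mm and 10.7 degrees, less where a joint would pass 70% of its speed; a pose out of reach is approached as far as the arm can. A call with a gripper value outside its range is refused whole. The fingers move at their own pace and stop on an object; "grip_force" is the grip in N (left out, the last holds). Time passes only in rows, so rows that repeat a pose let the fingers close. It gives the time, the measured TCP pose, the force, the opening and the grip force at its end, in the units of the state.
- observe(): the state, without advancing time (a new reading comes with each control period).
- read_camera(name): name is "side" or "top"; returns a dict with "img" (400x640x3 uint8, red, green, blue), "range_z" (400x640 float32, m along the optical axis (not along the pixel's ray), 0 where there is no reading), "fx", "fy", "cx", "cy" (pixels), "R" (3x3) and "t" (3): a world point X has camera coordinates R X + t. Camera axes: x right, y down, z forward; pixel columns grow to the right and rows downward; lengths in m; the calibration is good to about 2 mm. A picture is of the moment at which its call begins.
- hand_in(): hands the job in; it is judged then, once.
The state is a dict: "time": time; "qpos": joint angles; "qvel": joint speeds; "joint_efforts": joint torques, N m; "tool_pos": TCP position; "tool_rot": TCP orientation; "contact_force": force on the tool from outside, world axes, zero at the start; "torque": the same for the moment, N m; "opening": finger opening in m; "grip_force": force on a finger pad.
Only numpy, scipy, OpenCV 4.12 (cv2) and the standard library are available. Lean on these libraries where they do the work, as an engineer would, in place of code of your own. Each camera call takes 0.05 s, during which the arm holds its last target. There are 200 camera calls.

## Working session

There is one attempt and no reset: what is moved stays moved. The work goes in short steps, Python scripts to look and compute and a tool call to move; the robot and the scene stay as the last step left them, time stands still between calls to the robot, and variables do not carry over. Pictures are saved under pics/ and viewed, at most 10 in all, crops included, and the job is handed in when it is done.

Besides the shell and the picture viewer there is one more tool, called after "Call:" in YAML: its name, and indented under it one key for each argument. step_arm: Moves the arm, as the interface text tells. Its arguments: {"type":"object","properties":{"plan":{"type":"array","items":{"type":"array","items":{"type":"number"}}},"grip_force":{"type":"number"}},"required":["plan"]}

```bash
mkdir -p pics; python3 - <<'E'
from cell import *
import cv2,numpy as np,pickle
s=observe();print(s)
d={n:read_camera(n) for n in("side","top")}
pickle.dump(d,open('c0.pkl','wb'))
for n in d:
    cv2.imwrite(f'pics/{n}0.png',d[n]['img'][:,:,::-1]);print(n,d[n]['fx'],d[n]['cx'],d[n]['cy'],d[n]['R'].round(3).tolist(),d[n]['t'])
E
```

```text
{'time': 0.0, 'qpos': array([ 1.17397060e+00,  3.42742363e-01,  1.52510102e+00,  3.39220491e-05,
        1.27542298e+00, -1.46003409e-01]), 'qvel': array([ 1.02199209e-03,  2.64435447e-04, -8.08397494e-04, -5.61590795e-05,
        7.36744115e-05, -5.47388339e-04]), 'joint_efforts': array([ 6.18354879e-04, -4.31246138e+01, -2.44215792e+01,  7.17390398e-02,
        5.62206935e-02, -1.13790604e-04]), 'tool_pos': array([0.13007663, 0.5081081 , 0.19380553]), 'tool_rot': array([-3.13994147e+00, -2.75591212e-04,  2.89076021e+00]), 'contact_force': array([-0.5005307 , -0.27850023, -0.17031272]), 'torque': array([ 0.02835404, -0.0344248 ,  0.01488116]), 'grip_force': 0.0, 'opening': 0.09173280143663479}
side 366.505758625754 317.59377899257134 191.36414087953278 [[0.856, -0.516, -0.02], [-0.325, -0.508, -0.797], [0.401, 0.689, -0.603]] [-0.44805173  0.22221039  0.82244844]
top 485.39422129527736 320.4510127844231 206.19101735365575 [[0.002, -1.0, 0.004], [-0.98, -0.003, -0.198], [0.198, -0.003, -0.98]] [-0.01352241  0.53766989  1.24274036]
```

View pics/top0.png

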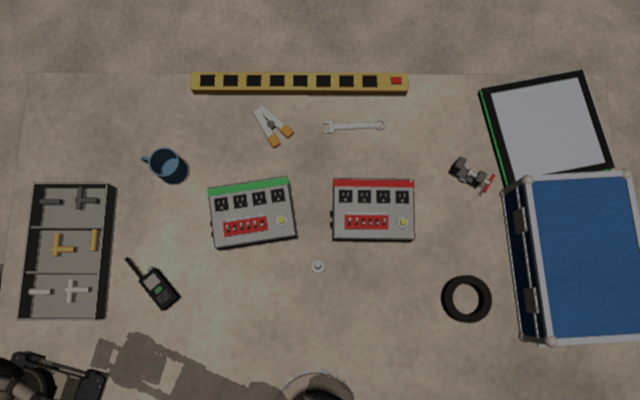

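View pics/side0.png

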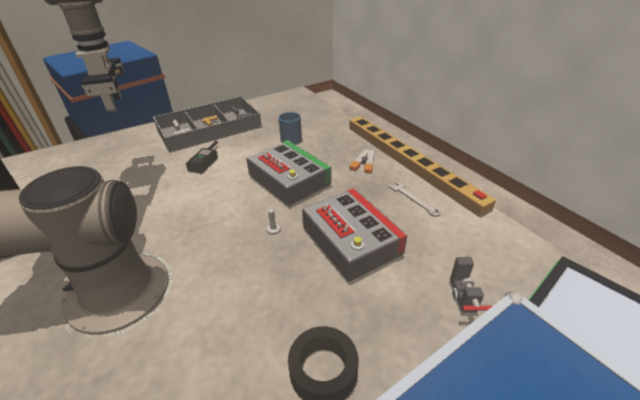

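The spare (green tape) is at top-view pixel (252,212) and the faulty pack at (373,210). Their banks are near (245,226) and (367,222), and the plungers near (281,220) and (404,222). The spigot is at (318,266).

```bash
cat > h.py <<'E'
import cv2,numpy as np
def ray(c,uv,z):
    uv=np.atleast_2d(uv).astype(float)
    d=np.c_[(uv[:,0]-c['cx'])/c['fx'],(uv[:,1]-c['cy'])/c['fy'],np.ones(len(uv))]@c['R']
    o=-c['R'].T@c['t']
    return o+d*((z-o[2])/d[:,2])[:,None]
def proj(c,X):
    p=np.atleast_2d(X)@c['R'].T+c['t'];return np.c_[c['fx']*p[:,0]/p[:,2]+c['cx'],c['fy']*p[:,1]/p[:,2]+c['cy']]
def mask(c,h0,h1,s=110,v=60):
    h=cv2.cvtColor(c['img'],cv2.COLOR_RGB2HSV);H=h[...,0].astype(int)
    a=(H>=h0)&(H<=h1) if h0<=h1 else (H>=h0)|(H<=h1)
    return (a&(h[...,1]>s)&(h[...,2]>v)).astype(np.uint8)
def blobs(m,amin):
    n,l,st,ce=cv2.connectedComponentsWithStats(m)
    return [(st[i].tolist(),ce[i],l==i) for i in range(1,n) if st[i][4]>=amin]
E
python3 - <<'E'
from h import *;import pickle
d=pickle.load(open('c0.pkl','rb'))
for n,c in d.items():
    m=cv2.morphologyEx(mask(c,170,8),cv2.MORPH_CLOSE,np.ones((5,5)))
    for st,ce,l in blobs(m,60):
        cs=max(cv2.findContours(l.astype(np.uint8),0,1)[0],key=len)[:,0]
        P=ray(c,cs,.078)[:,:2]*1000
        r=cv2.minAreaRect(P.astype(np.float32));print(n,'red',st,np.round(r[0]),np.round(r[1]),round(r[2],1))
    for nm,a,b,z in(('yel',22,34,.093),('grn',50,75,.072)):
      for st,ce,l in blobs(mask(c,a,b,80),8):
        r=''
        if nm=='grn': 
            v,u=np.nonzero(l);P=(ray(c,np.c_[u,v],z)[:,:2]*1000).astype(np.float32);r=cv2.minAreaRect(P)
        if st[2]<110:print(n,nm,st,ray(c,ce,z).round(4),r)
t=d['top']['img'];s=d['side']['img']
a=cv2.resize(t[205:250,210:300],(400,200),interpolation=2);b=cv2.resize(t[200:245,330:420],(400,200),interpolation=2)
e=cv2.resize(s[140:190,245:325],(400,250),interpolation=2);f=cv2.resize(s[190:250,308:404],(400,250),interpolation=2)
cv2.imwrite('pics/z.png',np.vstack([np.hstack([a,b]),np.hstack([e,f])])[:,:,::-1])
E
```

```text
side red [120, 75, 44, 14, 100] [ 272. 1119.] [201.  34.] 12.7
side red [0, 102, 30, 50, 327] [-219.  935.] [ 25. 544.] 12.3
side red [259, 153, 30, 20, 246] [478. 179.] [ 38. 115.] 9.1
side red [348, 188, 58, 65, 529] [ 589. -177.] [248.  43.] 81.8
side red [474, 190, 12, 9, 63] [ 863. -251.] [23. 31.] 1.2
side red [317, 206, 37, 32, 488] [ 490. -135.] [114.  37.] 89.5
side red [463, 305, 28, 6, 116] [ 580. -479.] [11. 52.] 58.1
side yel [289, 170, 6, 4, 22] [[0.4925 0.0852 0.093 ]] 
side yel [354, 237, 8, 6, 43] [[ 0.4888 -0.2295  0.093 ]] 
side grn [283, 140, 47, 30, 210] [[0.5885 0.1706 0.072 ]] ((587.45068359375, 179.93743896484375), (19.452152252197266, 222.112060546875), 8.536261558532715)
top red [391, 77, 10, 7, 66] [ 889. -219.] [18. 25.] 0.2
top red [483, 174, 12, 18, 62] [ 597. -457.] [ 8. 55.] 57.1
top red [333, 179, 82, 9, 572] [ 596. -152.] [215.  20.] 89.4
top red [345, 215, 43, 14, 599] [ 492. -131.] [ 34. 110.] 0.1
top red [223, 216, 45, 21, 609] [480. 184.] [ 37. 113.] 9.2
top yel [191, 72, 45, 17, 364] [[0.8777 0.2977 0.093 ]] 
top yel [278, 217, 6, 6, 31] [[0.4947 0.0904 0.093 ]] 
top yel [401, 219, 6, 6, 32] [[ 0.4901 -0.2255  0.093 ]] 
top yel [91, 229, 4, 22, 47] [[0.4418 0.5684 0.093 ]] 
top yel [51, 233, 23, 23, 86] [[0.4241 0.6533 0.093 ]] 
top grn [480, 90, 28, 96, 255] [[ 0.7215 -0.4821  0.072 ]] ((728.2012939453125, -481.13470458984375), (276.0892639160156, 7.82295036315918), 11.299764633178711)
top grn [602, 169, 9, 2, 13] [[ 0.6362 -0.7774  0.072 ]] ((636.3466186523438, -776.9791870117188), (2.7750957012176514, 21.805360794067383), 0.17196238040924072)
top grn [207, 177, 82, 19, 560] [[0.5878 0.1817 0.072 ]] ((587.8321533203125, 180.9971160888672), (20.23370361328125, 215.39515686035156), 8.669538497924805)
top grn [154, 286, 8, 8, 40] [[0.3169 0.401  0.072 ]] ((316.9194641113281, 400.2065734863281), (12.896450996398926, 19.039474487304688), 46.72089385986328)
```

View pics/z.png

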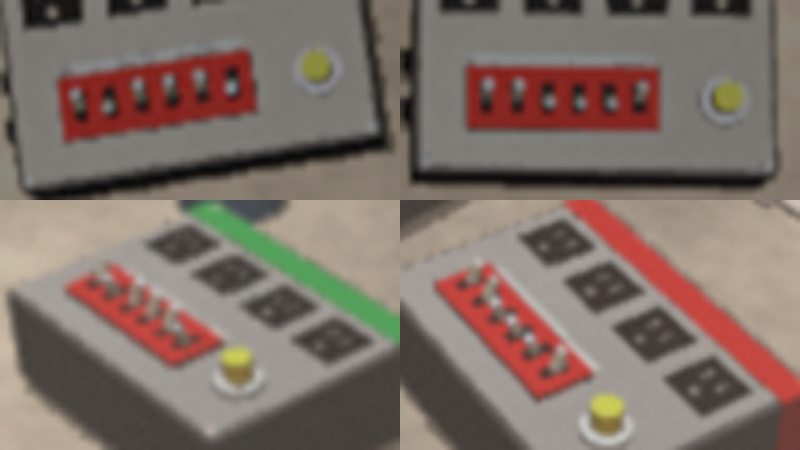

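Viewing the crops, the faulty pack reads on, on, off, off, off, on. The spare reads on, off, on, on, on, off. I'll check that numerically and work out the approach.

```bash
cat >> h.py <<'E'
B=np.array([.4793,.1815]);YAW=.155
def pk(x,y,c=B,a=YAW): # bank-frame offset -> world xy
    return c+np.array([[np.cos(a),-np.sin(a)],[np.sin(a),np.cos(a)]])@[x,y]
def shift(s,xy,z,yaw):
    r=s['tool_rot'];p=s['tool_pos'];d=np.array(xy)-p[:2];a=r[2]
    print('tool shift',np.round([d@[np.cos(a),np.sin(a)],d@[np.sin(a),-np.cos(a)],p[2]-z,(a-yaw+np.pi)%(2*np.pi)-np.pi],4))
E
python3 - <<'E'
from cell import *;from h import *;import pickle
d=pickle.load(open('c0.pkl','rb'))
for nm,c0,a in(('spare',B,YAW),('faulty',np.array([.491,-.133]),.01)):
  for n,c in d.items():
    g=cv2.cvtColor(c['img'],cv2.COLOR_RGB2HSV);w=(255.-g[...,1])*g[...,2]/255
    o=[]
    for y in(45,27,9,-9,-27,-45):
        v=[]
        for x in(.007,-.007):
            p=proj(c,np.r_[pk(x,y/1000,c0,a),.090]).astype(np.float32)
            v.append(int(cv2.getRectSubPix(w.astype(np.float32),(3,3),tuple(map(float,p[0]))).max()))
        o.append('%d/%d'%tuple(v))
    print(nm,n,'on-side/off-side',o)
s=observe();shift(s,pk(0,.027),.16,np.pi/2+YAW)
E
```

```text
spare side on-side/off-side ['152/150', '153/143', '168/84', '166/106', '169/110', '148/132']
spare top on-side/off-side ['109/42', '31/109', '114/42', '112/39', '117/38', '30/115']
faulty side on-side/off-side ['163/148', '133/82', '117/163', '131/154', '135/151', '151/91']
faulty top on-side/off-side ['118/34', '115/34', '32/102', '32/100', '32/102', '99/42']
tool shift [-0.4087 -0.205   0.0339  1.1651]
```

Confirmed by the top view. I need to flip s2 on, s3, s4 and s5 off, and s6 on.

Call:
step_arm:
  plan:
    - [-1, -0.04, -0.02, 0, 0.11]
    - [-0.5, -0.08, -0.04, 0, 0.23]
    - [0.35, -0.12, -0.06, 0, 0.35]
    - [0.35, -0.16, -0.08, 0, 0.47]
    - [0.35, -0.205, -0.103, 0, 0.58]
    - [0.35, -0.245, -0.123, 0, 0.7]
    - [0.35, -0.285, -0.143, 0, 0.82]
    - [0.35, -0.325, -0.163, 0, 0.94]
    - [0.35, -0.365, -0.183, 0, 1.05]
    - [0.35, -0.409, -0.205, 0.01, 1.165]
    - [0.35, -0.409, -0.205, 0.034, 1.165]
    - [0.35, -0.409, -0.205, 0.034, 1.165]
    - [0.35, -0.409, -0.205, 0.034, 1.165]
    - [0.35, -0.409, -0.205, 0.034, 1.165]

```text
time: 1.85
tool_pos: [0.4758, 0.2091, 0.1615]
tool_rot: [3.14, -0.0, 1.727]
contact_force: [-0.1, -0.2, -0.4]
opening: 0.0299
grip_force: 0.0
```

```bash
python3 - <<'E'
from cell import *;from h import *
s=observe();print(s['tool_pos'],s['tool_rot'],s['opening'],s['contact_force'])
shift(s,pk(0,.027),.087,np.pi/2+YAW)
c=read_camera('side');t=read_camera('top')
a=cv2.resize(c['img'][100:200,230:340],(440,400),interpolation=2);b=cv2.resize(t['img'][160:250,210:300],(360,400),interpolation=2)
cv2.imwrite('pics/h1.png',np.hstack([a,b])[:,:,::-1])
E
```

```text
[0.47575318 0.20914657 0.16154833] [ 3.13985785e+00 -2.79951922e-04  1.72690126e+00] 0.029865242267029187 [-0.08028504 -0.21805172 -0.42312219]
tool shift [-0.0009 -0.0008  0.0745  0.0011]
```

View pics/h1.png

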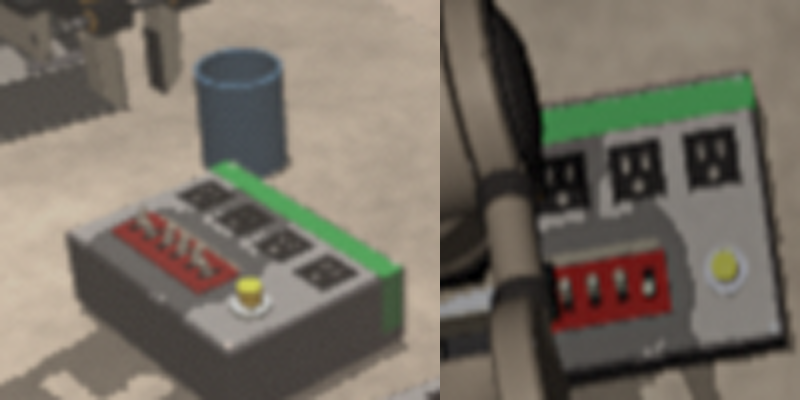

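Hover view: in the side crop the finger tips sit around (140,98), higher than the TCP's expected (140,134). I'll measure the actual tip height with the range image.

```bash
python3 - <<'E'
from cell import *;from h import *
s=observe();c=read_camera('side')
print(proj(c,s['tool_pos']))
v,u=np.mgrid[100:150,245:290];z=c['range_z'][100:150,245:290]
P=np.stack([(u-c['cx'])/c['fx']*z,(v-c['cy'])/c['fy']*z,z],-1)-c['t'];W=P@c['R']
m=(z>0)&(np.hypot(W[...,0]-s['tool_pos'][0],W[...,1]-s['tool_pos'][1])<.06)&(W[...,2]>.12)
Q=W[m]; d=Q[:,:2]-s['tool_pos'][:2]
l=np.c_[d@[np.cos(YAW),np.sin(YAW)],d@[-np.sin(YAW),np.cos(YAW)],Q[:,2]]*1000
for lo,hi in((-45,-10),(-10,10),(10,45)):
    k=l[(l[:,0]>lo)&(l[:,0]<hi)]
    if len(k):
        k=k[np.argsort(k[:,2])];print(lo,len(k),k[:12].round().astype(int).tolist())
E
```

```text
[[265.11967306 133.47726075]]
-45 260 [[-17, -10, 192], [-17, -11, 195], [-20, -11, 196], [-15, -9, 197], [-23, -11, 198], [-20, -13, 200], [-23, -11, 200], [-25, -10, 201], [-17, -12, 202], [-29, -11, 203], [-14, -9, 203], [-20, -13, 203]]
-10 15 [[-3, -29, 268], [6, -30, 268], [1, -29, 269], [-7, -31, 270], [1, -33, 271], [-4, -31, 272], [6, -31, 272], [3, -30, 272], [-6, -31, 272], [7, -35, 272], [-9, -30, 273], [0, -30, 273]]
10 199 [[16, -7, 192], [16, -2, 193], [15, 8, 193], [17, 5, 193], [15, -13, 195], [18, -10, 195], [16, -8, 196], [19, -13, 196], [24, -11, 197], [19, -8, 197], [14, -5, 198], [20, -12, 199]]
```

Call:
step_arm:
  plan:
    - [0.35, -0.001, -0.001, 0.03, 0]
    - [0.35, -0.001, -0.001, 0.057, 0]
    - [0.35, -0.001, -0.001, 0.057, 0]
    - [0.35, -0.001, -0.001, 0.057, 0]
    - [0.35, -0.001, -0.001, 0.057, 0]

```text
time: 2.62
tool_pos: [0.4756, 0.2076, 0.1048]
tool_rot: [3.139, -0.0, 1.726]
contact_force: [-0.5, -0.4, 0.4]
opening: 0.03
grip_force: 0.0
```

```bash
cat >> h.py <<'E'
def tips(s,c):
    z=c['range_z'];v,u=np.mgrid[0:400,0:640]
    W=(np.stack([(u-c['cx'])/c['fx']*z,(v-c['cy'])/c['fy']*z,z],-1)-c['t'])@c['R']
    d=W[...,:2]-s['tool_pos'][:2];X=d@[np.cos(YAW),np.sin(YAW)]*1000;Y=d@[-np.sin(YAW),np.cos(YAW)]*1000;Z=W[...,2]*1000
    for lo,hi in((-60,0),(0,60)):
        m=(z>0)&(X>lo)&(X<hi)&(abs(Y)<16)&(Z>s['tool_pos'][2]*1000-8)
        k=np.c_[X[m],Y[m],Z[m]];k=k[np.argsort(k[:,2])];print(len(k),k[:8].round().astype(int).tolist(),'x range',k[:,0].min().round(),k[:,0].max().round(),'y',np.percentile(k[:,1],[2,98]).round())
    p=blobs(mask(c,22,34,80),8)
    for st,ce,l in p:
        if 250<ce[0]<330: print('plunger pts',W[l].mean(0).round(3))
E
python3 - <<'E'
import cell;from cell import *;from h import *
print([(n,getattr(cell,n)) for n in dir(cell) if n=='grasp_offset'])
s=observe();print(s['tool_pos'],s['opening'],s['contact_force']);c=read_camera('side');tips(s,c)
E
```

```text
[('grasp_offset', 0.0188)]
[0.47559812 0.20764919 0.1048069 ] 0.029951630723908457 [-0.4620779  -0.42374687  0.42881354]
865 [[-19, -12, 136], [-22, -12, 141], [-20, -15, 141], [-26, -13, 143], [-19, -13, 143], [-22, -13, 144], [-19, -8, 144], [-26, -9, 145]] x range -60.0 -1.0 y [-15.  15.]
185 [[16, -1, 135], [19, -8, 137], [16, 3, 137], [16, 9, 138], [20, -12, 138], [19, -9, 141], [14, -5, 141], [13, -12, 141]] x range 1.0 43.0 y [-15.   9.]
plunger pts [0.496 0.095 0.087]
```

```bash
python3 - <<'E'
from cell import *;from h import *
c=read_camera('side');cv2.imwrite('pics/h2.png',cv2.resize(c['img'][90:190,230:330],(600,600),interpolation=2)[:,:,::-1])
print(proj(c,observe()['tool_pos']))
E
```

```text
[[267.23212255 150.74117064]]
```

View pics/h2.png

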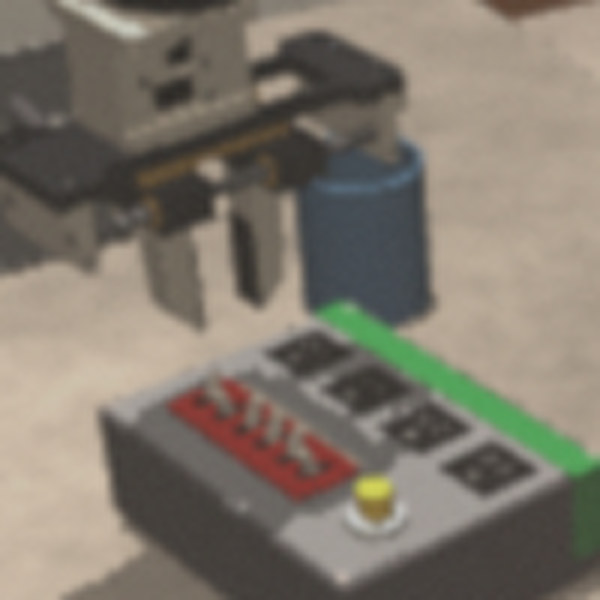

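The fingers look about 30 mm above the reported TCP: tips are at (200,325) and (258,305) in the crop. I'll test at nominal depth with one nudge on s2 and then look.

Call:
step_arm:
  plan:
    - [0.35, 0.0, 0.0, 0.009, 0]
    - [0.35, 0.0, 0.0, 0.018, 0]
    - [0.35, 0.0, 0.0, 0.018, 0]
    - [0.35, 0, 0.006, 0.018, 0]
    - [0.35, 0, 0.011, 0.018, 0]
    - [0.35, 0, 0.014, 0.018, 0]
    - [0.35, 0, 0.016, 0.018, 0]
    - [0.35, 0, 0.016, 0.018, 0]

```text
time: 3.72
tool_pos: [0.4907, 0.2098, 0.0855]
tool_rot: [3.142, -0.0, 1.726]
contact_force: [-0.1, 0.4, 0.4]
opening: 0.0299
grip_force: 0.0
```

```bash
python3 - <<'E'
from cell import *;from h import *
s=observe();print(s['tool_pos'],s['contact_force'])
shift(s,pk(0.016,.027),.087,np.pi/2+YAW)
c=read_camera('side');tips(s,c);cv2.imwrite('pics/h3.png',cv2.resize(c['img'][110:190,240:320],(600,600),interpolation=2)[:,:,::-1])
E
```

```text
[0.49067322 0.20983712 0.08551638] [-0.06601912  0.35716787  0.35655807]
tool shift [ 0.0008  0.0004 -0.0015 -0.0001]
849 [[-18, -2, 78], [-20, -16, 78], [-30, 1, 78], [-25, 4, 78], [-15, 2, 78], [-29, -9, 78], [-31, 16, 78], [-28, -2, 78]] x range -60.0 -2.0 y [-15.  15.]
187 [[2, -6, 78], [2, 10, 78], [0, -13, 79], [16, -2, 116], [21, -10, 118], [18, -9, 118], [15, -9, 119], [15, 7, 120]] x range 0.0 56.0 y [-14.  13.]
plunger pts [0.483 0.066 0.109]
```

View pics/h3.png

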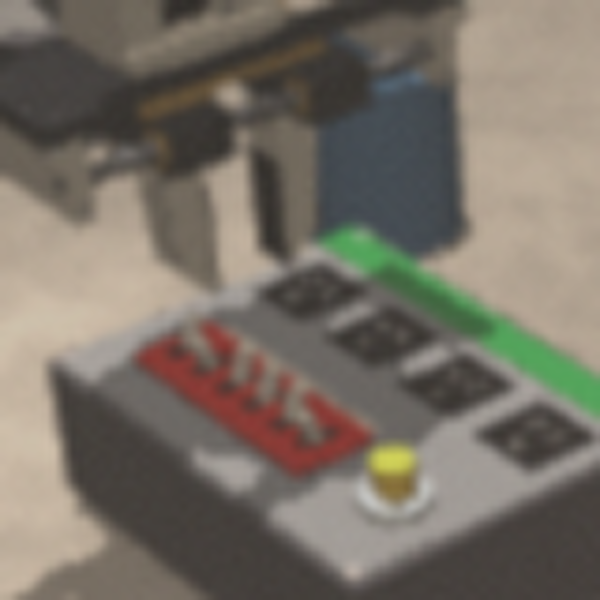

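No contact and nothing flipped. Range shows the tips at 116 with the TCP reported at 85.5, so the real tips sit a consistent ~30 mm above the reported TCP. I'll go back to centre and lower by 27 mm.

Call:
step_arm:
  plan:
    - [0.35, 0.001, -0.008, 0, 0]
    - [0.35, 0.001, -0.016, 0, 0]
    - [0.35, 0.001, -0.016, 0.01, 0]
    - [0.35, 0.001, -0.016, 0.019, 0]
    - [0.35, 0.001, -0.016, 0.024, 0]
    - [0.35, 0.001, -0.016, 0.027, 0]
    - [0.35, 0.001, -0.016, 0.027, 0]
    - [0.35, 0.001, -0.016, 0.027, 0]

```text
time: 4.78
tool_pos: [0.4748, 0.2084, 0.0587]
tool_rot: [3.141, -0.0, 1.726]
contact_force: [-0.6, -0.3, 0.2]
opening: 0.0299
grip_force: 0.0
```

```bash
python3 - <<'E'
from cell import *;from h import *
s=observe();print(s['tool_pos'],s['contact_force'])
shift(s,pk(0,.027),.057,np.pi/2+YAW)
s['tool_pos'][2]+=.034
c=read_camera('side');tips(s,c);cv2.imwrite('pics/h4.png',cv2.resize(c['img'][120:180,245:305],(600,600),interpolation=2)[:,:,::-1])
E
```

```text
[0.47481199 0.2084239  0.05867518] [-0.61488626 -0.31395984  0.16435895]
tool shift [-0.0003  0.0003  0.0017 -0.    ]
804 [[-6, 0, 88], [-15, -9, 89], [-4, -4, 90], [-6, 4, 90], [-19, -10, 91], [-6, -1, 92], [-16, -12, 95], [-19, -11, 95]] x range -60.0 -0.0 y [-16.  15.]
182 [[3, -15, 88], [18, -9, 90], [6, -15, 90], [15, -2, 91], [14, -9, 91], [19, -13, 91], [22, -9, 91], [14, 6, 92]] x range 1.0 60.0 y [-15.  15.]
plunger pts [0.497 0.095 0.087]
```

View pics/h4.png

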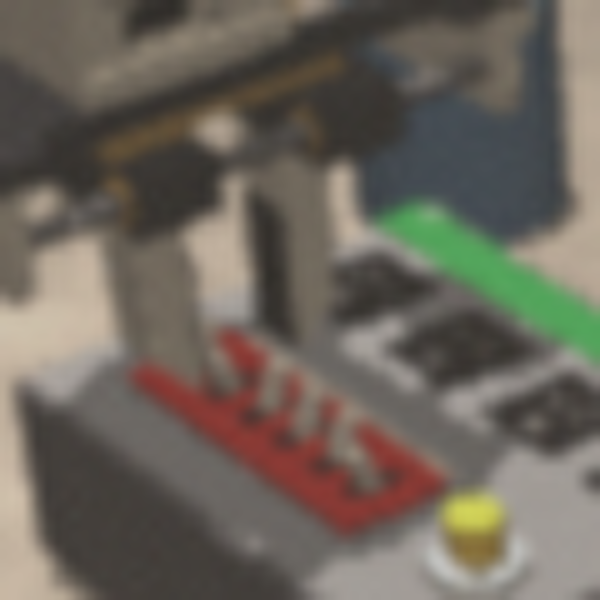

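The fingers now straddle s2: range points at (-6,0,88) are its off-leaning lever, with s3 at (3,-15). I'll lower 2 mm more and nudge s2 to on.

Call:
step_arm:
  plan:
    - [0.35, 0, 0, 0.002, 0]
    - [0.35, 0, 0.006, 0.002, 0]
    - [0.35, 0, 0.01, 0.002, 0]
    - [0.35, 0, 0.014, 0.002, 0]
    - [0.35, 0, 0.016, 0.002, 0]
    - [0.35, 0, 0.016, 0.002, 0]

```text
time: 5.58
tool_pos: [0.4906, 0.2109, 0.0565]
tool_rot: [3.141, -0.0, 1.726]
contact_force: [0.5, -0.1, -0.7]
opening: 0.0298
grip_force: 0.0
```

Call:
step_arm:
  plan:
    - [0.35, 0, -0.008, 0, 0]
    - [0.35, 0, -0.016, 0, 0]
    - [0.35, 0, -0.016, 0, 0]
    - [0.35, 0, -0.016, 0, 0]

```text
time: 6.08
tool_pos: [0.4747, 0.2085, 0.0567]
tool_rot: [3.141, -0.0, 1.726]
contact_force: [0.2, 0.3, -0.2]
opening: 0.0299
grip_force: 0.0
```

```bash
python3 - <<'E'
from cell import *;from h import *
s=observe();print(s['tool_pos'],s['contact_force'])
shift(s,pk(0,.009),.056,np.pi/2+YAW)
s['tool_pos'][2]+=.036
c=read_camera('side');tips(s,c)
E
```

```text
[0.47473492 0.20845359 0.05672234] [ 0.22224905  0.30493826 -0.23363576]
tool shift [-0.0183  0.0003  0.0007  0.0001]
789 [[-20, -12, 89], [-15, -10, 90], [-18, -9, 90], [-22, -9, 92], [-15, -10, 93], [-21, -9, 95], [-20, -13, 96], [-18, -11, 98]] x range -59.0 -0.0 y [-15.  15.]
182 [[4, 4, 86], [6, 1, 86], [7, 8, 86], [4, -13, 87], [16, -1, 87], [17, -10, 87], [15, 3, 89], [16, -6, 89]] x range 1.0 53.0 y [-15.  11.]
plunger pts [0.497 0.095 0.087]
```

s2 is now on (points at x +4 to +7). Next s3, s4 and s5 go off, then s6 on.

Call:
step_arm:
  plan:
    - [0.35, -0.009, 0, 0, 0]
    - [0.35, -0.018, 0, 0, 0]
    - [0.35, -0.018, 0, 0, 0]
    - [0.35, -0.018, -0.006, 0, 0]
    - [0.35, -0.018, -0.011, 0, 0]
    - [0.35, -0.018, -0.014, 0, 0]
    - [0.35, -0.018, -0.016, 0, 0]
    - [0.35, -0.018, -0.016, 0, 0]
    - [0.35, -0.018, -0.008, 0, 0]
    - [0.35, -0.018, 0, 0, 0]
    - [0.35, -0.018, 0, 0, 0]

```text
time: 7.5
tool_pos: [0.4782, 0.1906, 0.0564]
tool_rot: [3.141, -0.0, 1.726]
contact_force: [0.3, -0.1, 0.1]
opening: 0.0298
grip_force: 0.0
```

Call:
step_arm:
  plan:
    - [0.35, -0.009, 0, 0, 0]
    - [0.35, -0.018, 0, 0, 0]
    - [0.35, -0.018, 0, 0, 0]
    - [0.35, -0.018, -0.006, 0, 0]
    - [0.35, -0.018, -0.011, 0, 0]
    - [0.35, -0.018, -0.014, 0, 0]
    - [0.35, -0.018, -0.016, 0, 0]
    - [0.35, -0.018, -0.016, 0, 0]
    - [0.35, -0.018, -0.008, 0, 0]
    - [0.35, -0.018, 0, 0, 0]
    - [0.35, -0.018, 0, 0, 0]

```text
time: 8.88
tool_pos: [0.4809, 0.1729, 0.0564]
tool_rot: [3.141, -0.0, 1.726]
contact_force: [0.5, -0.4, -0.0]
opening: 0.0296
grip_force: 0.0
```

```bash
python3 - <<'E'
from cell import *;from h import *
s=observe();print(s['tool_pos'],s['contact_force'])
shift(s,pk(0,-.027),.056,np.pi/2+YAW)
s['tool_pos'][2]+=.034
c=read_camera('side');tips(s,c)
E
```

```text
[0.48093296 0.17285654 0.05639463] [ 0.5207588  -0.38694739 -0.03022577]
tool shift [-0.0182 -0.0003  0.0004 -0.0001]
831 [[-6, 0, 84], [-4, -2, 84], [-3, -2, 87], [-7, -2, 89], [-15, -10, 89], [-6, 3, 89], [-5, 0, 91], [-19, -11, 91]] x range -60.0 -0.0 y [-16.  15.]
181 [[3, -13, 86], [17, -4, 86], [16, 11, 87], [15, 4, 87], [16, -1, 89], [16, -10, 90], [17, -14, 91], [15, 3, 91]] x range 1.0 43.0 y [-15.   9.]
plunger pts [0.497 0.088 0.089]
```

s4 is off. Next s5 and s6.

Call:
step_arm:
  plan:
    - [0.35, -0.009, 0, 0, 0]
    - [0.35, -0.018, 0, 0, 0]
    - [0.35, -0.018, 0, 0, 0]
    - [0.35, -0.018, -0.006, 0, 0]
    - [0.35, -0.018, -0.011, 0, 0]
    - [0.35, -0.018, -0.014, 0, 0]
    - [0.35, -0.018, -0.016, 0, 0]
    - [0.35, -0.018, -0.016, 0, 0]
    - [0.35, -0.018, -0.008, 0, 0]
    - [0.35, -0.018, 0, 0, 0]
    - [0.35, -0.018, 0, 0, 0]

```text
time: 10.3
tool_pos: [0.4837, 0.1551, 0.0564]
tool_rot: [3.141, -0.0, 1.726]
contact_force: [-0.7, -0.4, -0.2]
opening: 0.03
grip_force: 0.0
```

Call:
step_arm:
  plan:
    - [0.35, -0.009, 0, 0, 0]
    - [0.35, -0.018, 0, 0, 0]
    - [0.35, -0.018, 0, 0, 0]
    - [0.35, -0.018, 0.006, 0, 0]
    - [0.35, -0.018, 0.011, 0, 0]
    - [0.35, -0.018, 0.014, 0, 0]
    - [0.35, -0.018, 0.016, 0, 0]
    - [0.35, -0.018, 0.016, 0, 0]
    - [0.35, -0.018, 0.008, 0, 0]
    - [0.35, -0.018, 0, 0, 0]
    - [0.35, -0.018, 0, 0, 0]
    - [0.35, -0.018, 0, -0.02, 0]
    - [0.35, -0.018, 0, -0.06, 0]
    - [1, -0.068, 0, -0.06, 0]
    - [1, -0.068, 0, -0.06, 0]
    - [1, -0.068, 0, -0.06, 0]
    - [1, -0.068, 0, -0.06, 0]
    - [1, -0.068, 0, -0.06, 0]

```text
time: 12.55
tool_pos: [0.4932, 0.0886, 0.1163]
tool_rot: [-3.141, -0.0, 1.727]
contact_force: [-0.9, 0.2, 0.3]
opening: 0.0004
grip_force: 0.0
```

```bash
python3 - <<'E'
from cell import *;from h import *
s=observe();print(s['tool_pos'],s['opening'],s['contact_force'])
shift(s,[.4936,.0878],.093-.030,np.pi/2+YAW)
c=read_camera('side');s['tool_pos'][2]+=.02;tips(s,c);t=read_camera('top')
cv2.imwrite('pics/h5.png',np.hstack([cv2.resize(c['img'][100:190,245:325],(400,450),interpolation=2),cv2.resize(t['img'][180:252,206:270],(400,450),interpolation=2)])[:,:,::-1])
E
```

```text
[0.49321638 0.08856515 0.11629446] 0.0004488341211969674 [-0.87494557  0.22817499  0.27717344]
tool shift [-0.0008  0.0003  0.0533  0.0011]
987 [[-1, -9, 146], [-1, -9, 149], [-6, -13, 150], [-9, -12, 154], [-7, -14, 154], [-5, -11, 155], [-1, -10, 156], [-10, -14, 158]] x range -60.0 -0.0 y [-16.  15.]
123 [[5, -11, 148], [2, -10, 149], [5, -12, 151], [0, -8, 152], [1, -13, 153], [7, -13, 154], [12, -11, 155], [4, -13, 155]] x range 0.0 59.0 y [-15.  16.]
plunger pts [0.494 0.088 0.091]
```

View pics/h5.png

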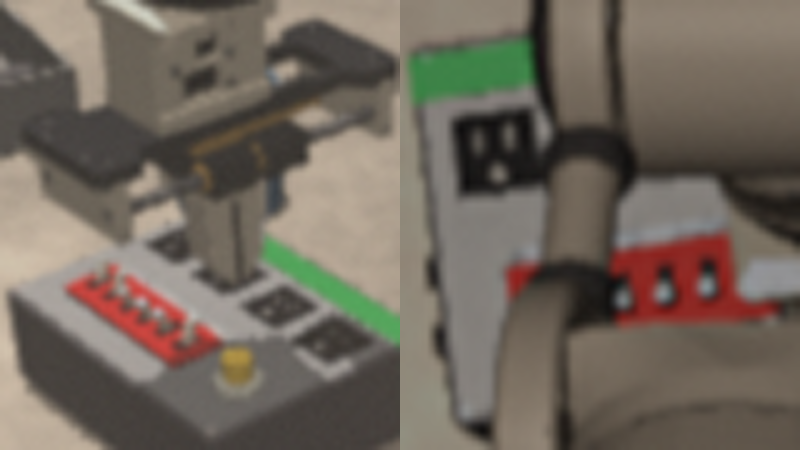

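The side view suggests 1, 2 and 6 are on and 3 to 5 off, with the shut tips above the plunger. I'll check the levers numerically before pressing.

```bash
cat >> h.py <<'E'
def levers(c):
    z=c['range_z'];v,u=np.mgrid[0:400,0:640]
    W=(np.stack([(u-c['cx'])/c['fx']*z,(v-c['cy'])/c['fy']*z,z],-1)-c['t'])@c['R']
    d=W[...,:2]-B;X=d@[np.cos(YAW),np.sin(YAW)]*1000;Y=d@[-np.sin(YAW),np.cos(YAW)]*1000;Z=W[...,2]*1000
    for i in range(6):
        m=(z>0)&(abs(X)<14)&(abs(Y-45+18*i)<8)&(Z>84)&(Z<97);print(i+1,m.sum(),X[m].mean().round(1),end='; ')
    print()
E
python3 - <<'E'
from cell import *;from h import *;import pickle
levers(pickle.load(open('c0.pkl','rb'))['side']);levers(read_camera('side'))
E
```

```text
1 6 3.4; 2 4 -4.7; 3 7 4.1; 4 3 4.3; 5 6 5.1; 6 6 -3.9; 
1 4 3.7; 2 5 3.5; 3 5 -4.3; 4 6 -5.1; 5 7 -4.0; 6 6 5.3;
```

Call:
step_arm:
  plan:
    - [1, -0.001, 0, 0.02, 0]
    - [1, -0.001, 0, 0.04, 0]
    - [1, -0.001, 0, 0.048, 0]
    - [1, -0.001, 0, 0.048, 0]
    - [1, -0.001, 0, 0.048, 0]

```text
time: 13.32
tool_pos: [0.4941, 0.0869, 0.0692]
tool_rot: [3.14, 0.0, 1.726]
contact_force: [-0.0, 0.1, -0.1]
opening: 0.0005
grip_force: 0.0
```

The pattern is right: on, on, off, off, off, on. Now the plunger, by force.

Call:
step_arm:
  plan:
    - [1, 0, 0, 0.004, 0]
    - [1, 0, 0, 0.008, 0]
    - [1, 0, 0, 0.012, 0]
    - [1, 0, 0, 0.012, 0]
    - [1, 0, 0, 0.012, 0]

```text
time: 13.95
tool_pos: [0.4938, 0.0868, 0.0567]
tool_rot: [3.141, -0.0, 1.726]
contact_force: [1.1, -0.3, 2.9]
opening: 0.0003
grip_force: 1.6
```

Call:
step_arm:
  plan:
    - [1, 0, 0, 0.002, 0]
    - [1, 0, 0, 0.003, 0]
    - [1, 0, 0, 0.004, 0]
    - [1, 0, 0, 0.004, 0]

```text
time: 14.45
tool_pos: [0.4938, 0.0868, 0.0526]
tool_rot: [3.141, -0.0, 1.726]
contact_force: [0.8, 0.1, 5.2]
opening: 0.0004
grip_force: 2.2
```

```bash
python3 - <<'E'
from cell import *;from h import *
s=observe();print(s['tool_pos'],s['contact_force']);c=read_camera('side');s['tool_pos'][2]+=.028;tips(s,c)
E
```

```text
[0.49379021 0.08684401 0.05255157] [0.78526483 0.13165367 5.21546907]
918 [[-2, -11, 73], [-25, 16, 73], [-15, 0, 73], [-21, 6, 73], [-35, 5, 73], [-37, 13, 73], [-19, -10, 73], [-9, -6, 73]] x range -60.0 -0.0 y [-16.  15.]
136 [[0, -13, 73], [17, -14, 73], [46, 0, 73], [48, -2, 73], [37, 8, 73], [36, -12, 73], [36, 16, 73], [44, 2, 73]] x range 0.0 60.0 y [-15.  15.]
```

Near the stop. Push on in 1 mm steps until the force clearly exceeds the spring, and hold.

Call:
step_arm:
  plan:
    - [1, 0, 0, 0.001, 0]
    - [1, 0, 0, 0.002, 0]
    - [1, 0, 0, 0.002, 0]

```text
time: 14.88
tool_pos: [0.4938, 0.0869, 0.051]
tool_rot: [3.141, 0.0, 1.726]
contact_force: [-0.7, 0.4, 8.4]
opening: 0.0005
grip_force: 4.3
```

Call:
step_arm:
  plan:
    - [1, 0, 0, 0.001, 0]
    - [1, 0, 0, 0.001, 0]
    - [1, 0, 0, 0.001, 0]
    - [1, 0, 0, 0.001, 0]
    - [1, 0, 0, 0.001, 0]
    - [1, 0, 0, 0.001, 0]
    - [1, 0, 0, 0.001, 0]
    - [1, 0, 0, 0.001, 0]

```text
time: 15.88
tool_pos: [0.4939, 0.0869, 0.0508]
tool_rot: [3.14, 0.0, 1.726]
contact_force: [-3.2, -1.0, 16.6]
opening: 0.0003
grip_force: 8.2
```

Call:
step_arm:
  plan:
    - [1, 0, 0, -0.006, 0]
    - [1, 0, 0, -0.02, 0]
    - [1, 0, 0, -0.05, 0]
    - [1, 0, 0, -0.09, 0]
    - [1, 0, 0, -0.13, 0]
    - [1, 0, 0, -0.13, 0]
    - [1, 0, 0, -0.13, 0]

```text
time: 16.75
tool_pos: [0.4927, 0.0868, 0.1788]
tool_rot: [-3.14, -0.0, 1.726]
contact_force: [0.0, -0.4, -0.5]
opening: 0.0003
grip_force: 0.0
```

```bash
python3 - <<'E'
from cell import *;from h import *
print(observe()['contact_force']);c=read_camera('side');levers(c)
for st,ce,l in blobs(mask(c,18,34,80),8):
    if 250<ce[0]<330: print(st,ce)
t=read_camera('top')
cv2.imwrite('pics/h6.png',np.hstack([cv2.resize(c['img'][130:200,245:335],(400,311),interpolation=2),cv2.resize(t['img'][170:252,200:306],(400,311),interpolation=2)])[:,:,::-1])
E
```

```text
[ 0.04291137 -0.3549906  -0.52992488]
1 4 3.8; 2 6 3.5; 3 4 -4.9; 4 4 -4.7; 5 6 -4.5; 6 7 4.9; 
[289, 102, 6, 3, 8] [291.5   102.625]
[289, 170, 7, 7, 41] [292.         172.65853659]
```

View pics/h6.png

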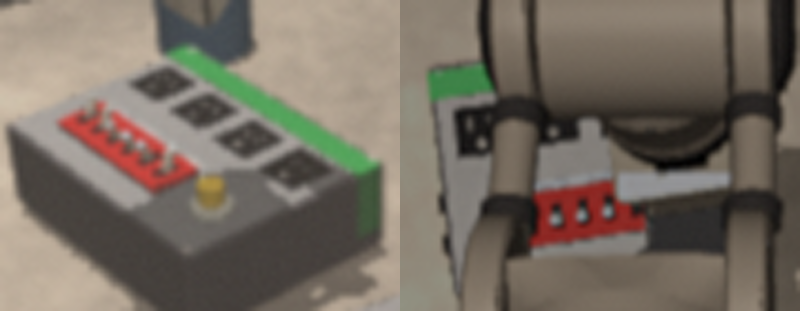

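The force rose to 16.6 N with no further travel, so the plunger was on its stop, and it stayed there for about 1 s. In the last picture it is back up (side view pixel (292,172), top row 170 as at the start). The levers read on, on, off, off, off, on, and the robot is clear.

```bash
python3 -c "
from cell import *
print(hand_in())"
```

```text
the job is handed in; nothing more can be done
None
```

The spare's switches now match the red-taped pack (on, on, off, off, off, on); its reset plunger was held on its stop for about a second and sprang back up, and the job is handed in (no verdict returned).

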